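# Eject the used test cartridge and catch it in the chute

### The job

Eject the used test cartridge from the bench reader: press the eject key with one fingertip while the other fingertip already stands in the chute about two centimetres in front of the cartridge, so that the cartridge springs out against that finger instead of sliding away off the end of the chute. Once it is caught, let the key come all the way up again while that fingertip keeps the cartridge trapped in the chute, and finish holding it there. Nothing needs gripping: the cartridge must not be lifted but stays flat on the chute floor, and the spare cartridge, the vial and the dropper bottle stay where they are.

Things in the scene. Friction and masses are not known exactly. Their poses are not given: they have to be found in the camera images.
- reader: Bench reader, fixed: grey wedge-shaped case 185 mm deep (x) by 150 mm wide (y), white hood over its rear half, 85 mm high. Origin: centre of its underside, on the bench; x to the rear, y to the left seen from the front, z up. Its front deck slopes down to the front at 0.15 rad and carries the chute (left, middle line at y = +24 mm) and the black eject key (right, y = -32 mm).
- chute: Sloped chute on the reader. Origin: on its floor, mid-width, at the slot in the hood's front, 36 mm above the bench. x runs up the slope into the slot (the cartridge comes out along -x), y left, z the floor's normal, 0.15 rad off vertical. Open front end at x = -92 mm; guide rails 7 mm high, 41 mm apart, overhang the cartridge's foot. The deck beside it is in the floor's plane.
- eject_key: Eject key: black ribbed paddle, 46 mm (along the chute) x 28 mm, in one piece with a small steel catch nose. Origin and axes are the chute's while it is up. Paddle middle at x -52, y -56 mm in the chute frame; its top 10 mm above the floor when up, 4 mm when fully down. Nose (16 mm wide, 4.5 mm high) stands in the chute at x -21 to -25 mm, holds the cartridge, sinks as the key goes down.
- key_top (a point): Middle of the top face of the eject key's paddle; moves with the key.
- key_travel (a joint): Travel of the eject key in m along the deck's normal: 0 = up, 0.006 = fully down. Its spring takes 2.4 N to start and 4.8 N fully down, plus up to 1 N of catch friction; it comes up by itself. The cartridge is released at about 0.004.
- cartridge: Used test cartridge: white plastic box 70 x 38 x 22 mm (along, across, high; foot 45 mm wide), 50 to 90 g. Origin: centre of its underside; axes as the chute's. At the start its x in the chute frame is +14 mm, its front face (at -21 mm) standing out of the slot. Hollow below: the nose can rise again under it once it is 10 mm out or more.
- cartridge_center (a point): Centre of the used cartridge, 11 mm above the chute floor. When released, a sprung plunger inside the reader drives the cartridge out along the chute's -x with about 3 N, falling to about 1 N after 50 mm, within 0.2 s: a finger not yet in the way comes too late, and the cartridge slides off the open end.
- spare_cartridge: Bystander: an unused cartridge of the same kind lying on the bench to the left of the reader, 70 x 38 x 22 mm; origin at the centre of its underside.
- vial: Bystander: small capped sample vial, 28 mm across, 35 mm high, standing to the right of the reader; origin at the centre of its underside.
- dropper_bottle: Bystander: white dropper bottle with a pink cap, 32 mm across, 82 mm high, standing to the right of the reader; origin at the centre of its underside.
Mind the look-alikes: they are no part of the job. Leave any purple or yellow look-alike of the cartridge alone.

How it is judged:
On the way, in this order (a step that is already met when the one before it is completed fails the run):
1. a fingertip is pressing the eject key down (value of joint key_travel above 0.002 m and contact force between the fingers and eject_key above 0.5 N).
2. the cartridge has sprung out against a fingertip while a fingertip is still on the key (contact force between the fingers and cartridge above 0.2 N and contact force between the fingers and eject_key above 0.5 N and x of cartridge in the frame of chute below 0.005 m), for 0.1 s.
3. the key is up again and the cartridge is still trapped by a fingertip (value of joint key_travel below 0.001 m and contact force between the fingers and cartridge above 0.2 N), for 0.2 s.
At the end, for the whole second after the job is handed in: The key is up (travel under 1 mm); the used cartridge lies still and flat on the chute floor (within 3 mm and 0.08 rad), 9 to 60 mm further out than at the start, and a fingertip holds it there against the plunger with more than 0.2 N (all of step 3 and x of cartridge in the frame of chute between -0.046 and 0.005 m and z of cartridge in the frame of chute below 0.003 m and angle between the z axis of cartridge and the z axis of chute, either way round below 0.08 rad and linear speed of cartridge below 0.01 m/s); the arm keeps its last pose, push and grip.
It fails at once if the cartridge slid off the chute or too far out to be held in it (x of cartridge in the frame of chute below -0.05 m).
It fails at once if the cartridge was lifted or tipped off the chute floor (z of cartridge in the frame of chute above 0.006 m or angle between the z axis of cartridge and the z axis of chute, either way round above 0.2 rad).
It fails at once if the spare cartridge was disturbed (distance of spare_cartridge from where it was at the start of the episode above 0.015 m).
It fails at once if the vial was disturbed (distance of vial from where it was at the start of the episode above 0.015 m).
It fails at once if the dropper bottle was disturbed (distance of dropper_bottle from where it was at the start of the episode above 0.015 m).
It also fails if it takes over 29 s, if anything falls off the work surface, if the arm or the gripper's body presses on something with over 40 N, if the wrist force passes 120 N, or if a joint passes its speed limit or range.

### The arm

A 6-joint arm with a two-finger parallel gripper is mounted at the origin on a cart in front of the work surface, level with it; the furniture and walls round the work are solid. World frame = base frame: x ahead of the robot, y to its left, z up, the work surface at z = 0. Lengths are in m, angles in rad, forces in N, time in s.
With the tool pointing down it reaches from about 0.275 to 0.725 m from the base axis. Payload 15.9 kg.
Tool frame: the origin (TCP) lies at the very end of the fingers, on their centre line; the grasp point (between the pads) lies 19 mm behind it (robot.grip_point_offset is the distance from the TCP to the grasp point, in m); z points along the fingers, y is the direction in which the jaws open and shut (so a half turn about z gives the same grasp; the last joint's range is limited). The gripper opens to 85 mm and grips with 20 to 120 N. Pads are 22 mm wide; open, the fingers measure 114 mm over their backs; the gripper's body (76 mm by 85 mm) begins 54 mm behind the grasp point. The pads swing forward as they close: fully open they stand 13 mm farther back than shut.
Start: joints at [1.146, 0.213, -0.034, 1.323, 0, 1.571], TCP at [0.206, 0.456, 0.231] pointing down, gripper open.
Joint ranges: [-2.98, 2.98], [-0.74, 1.72], [-1.14, 1.35], [-2.1, 2.04], [-1.57, 1.44], [-3.14, 3.14]. Speed limits (rad/s): [1.89, 1.89, 2.39, 2.57, 3.14, 3.14].

### API

Orientations are given as a unit quaternion [x, y, z, w].
In Python, from station import robot gives the robot as it stands. The module is installed in compiled form; this text tells all that it offers.
- The arm moves only by the shell command python3 -m jog 'ROWS' [FORCE]. ROWS is JSON, one flat list of numbers, 7 for each row, row after row: the shift along the world's x, y, z in units of 0.2 m (1.0 is 0.2 m), then the turn, a rotation vector about the world's x, y, z in units of 180 degrees (1.0 is 180 degrees), then the closure, from -1 (fully open) to 1 (shut), so that 0 is half open. In form: [x, y, z, wx, wy, wz, grip, x, y, z, wx, wy, wz, grip, ...]. A call has exactly 8 rows; each row is the pose to reach, as a shift and turn from the pose measured when the call began, turning the shorter way round; what a row does not reach only later rows make up. A row lasts 1/8 s, in which the tool goes at most 62.5 mm and 10.7 degrees, less where a joint would pass 70% of its speed; a pose out of reach is approached as far as the arm can. A call with a number of a shift or a turn outside -1 to 1 is refused whole. A call with a gripper value outside its range is refused whole. The fingers move at their own pace and stop on an object; FORCE is the grip in N (left out, the last holds). Time passes only in rows, so rows that repeat a pose let the fingers close, or fill a call up. It gives the time, the measured TCP pose, the force and the opening at its end, in the units of the state.
- robot.state(): the state, without advancing time (a new reading comes with each control period).
- robot.grab_frame(name): name is "scene" or "top"; returns the picture (400x640x3 uint8, red, green, blue); there is no depth.
- robot.camera_params(name): a dict with "vfov" (degrees; the focal length in pixels is half the picture's height over the tangent of half this angle, whatever the lens; pixels are square), "cx", "cy" (the principal point, pixels), "eye" and "rotation" of the camera in the world. Camera axes: x right, y up, looking along -z (the intrinsics and any distortion apply to the point x, -y, -z); pixel columns grow to the right and rows downward; lengths in m; the calibration is good to about 2 mm. A picture is of the moment at which its call begins. camera_params takes no time and is no camera call.
- robot.finish_job(): hands the job in, once; it reports no verdict.
The state is a dict: "clock": time; "qpos": joint angles; "qvel": joint speeds; "tau": joint torques, N m; "tool_pos": TCP position; "ee_rot": TCP orientation; "contact_force": force on the tool from outside, world axes, zero at the start; "torque": the same for the moment, N m; "finger_gap": finger opening in m.
Only numpy, scipy, OpenCV 4.12 (cv2) and the standard library are available. Lean on these libraries where they do the work, as an engineer would, in place of code of your own. Each camera call takes 0.05 s, during which the arm holds its last target.

## Working session

There is one attempt and no reset: what is moved stays moved. The work goes in short steps, Python scripts to look and compute and a shell command to move; the robot and the scene stay as the last step left them, time stands still between calls to the robot, and variables do not carry over. Pictures are saved under pics/ and viewed, and the job is handed in when it is done.

```bash
mkdir -p pics
python3 - <<'E'
from station import robot
import cv2
print(robot.state())
for n in("scene","top"):
    print(n,robot.camera_params(n))
    cv2.imwrite(f"pics/{n}0.png",robot.grab_frame(n)[:,:,::-1])
E
```

```text
{'clock': 0.0, 'qpos': array([ 1.14601559e+00,  2.13325387e-01, -3.50385793e-02,  1.32350541e+00,
        1.72982655e-05,  1.57078974e+00]), 'qvel': array([ 5.39174156e-04, -2.86825758e-04, -1.14233003e-03, -1.67458355e-03,
       -5.51268568e-05, -5.04630320e-04]), 'tau': array([ 9.75023577e-04, -6.86168003e+01,  4.87117338e+01,  1.74882752e-02,
        3.08831522e-05, -3.33917308e-05]), 'tool_pos': array([0.20591805, 0.45526286, 0.23083968]), 'ee_rot': array([ 2.10793910e-01,  9.77530378e-01, -5.22646924e-04, -1.21554739e-04]), 'contact_force': array([ 0.40471491, -0.2082607 ,  0.00070337]), 'torque': array([-0.03136813, -0.00486466, -0.00339403]), 'finger_gap': 0.08574542510410985}
scene {'vfov': 46.05345068909146, 'cx': 325.114186728624, 'cy': 200.93957702314702, 'eye': array([-0.1466717 , -0.50223957,  0.44971386]), 'rotation': array([ 0.47290845, -0.27352678, -0.40865098,  0.73112589])}
top {'vfov': 46.884846911038984, 'cx': 315.8549528378393, 'cy': 207.4958071215901, 'eye': array([ 0.41012016, -0.04247979,  0.98435538]), 'rotation': array([ 0.05122727, -0.06982818, -0.69669315,  0.71212249])}
```

View pics/scene0.png

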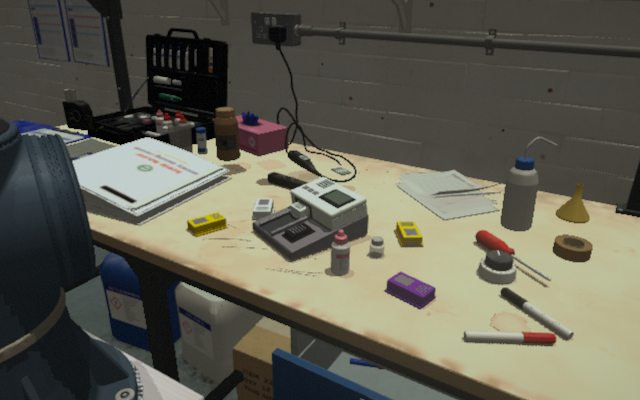

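View pics/top0.png

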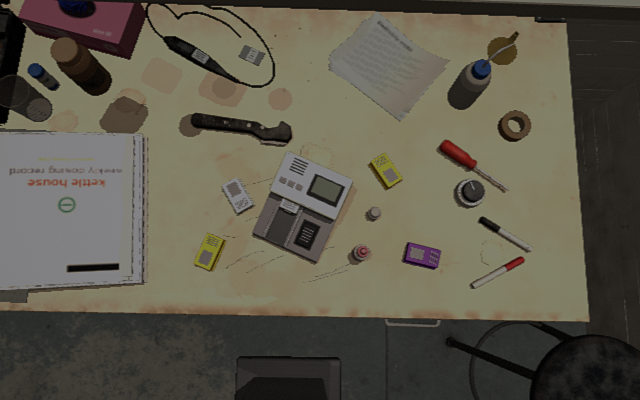

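Run:
```python
import cv2
a=cv2.imread("pics/top0.png")[140:275,240:390]
cv2.imwrite("pics/top0z.png",cv2.resize(a,None,fx=4.4,fy=4.4,interpolation=cv2.INTER_CUBIC))
a=cv2.imread("pics/scene0.png")[165:285,240:400]
cv2.imwrite("pics/scene0z.png",cv2.resize(a,None,fx=4.5,fy=4.5,interpolation=cv2.INTER_CUBIC))
```

```text
(no output)
```

View pics/top0z.png

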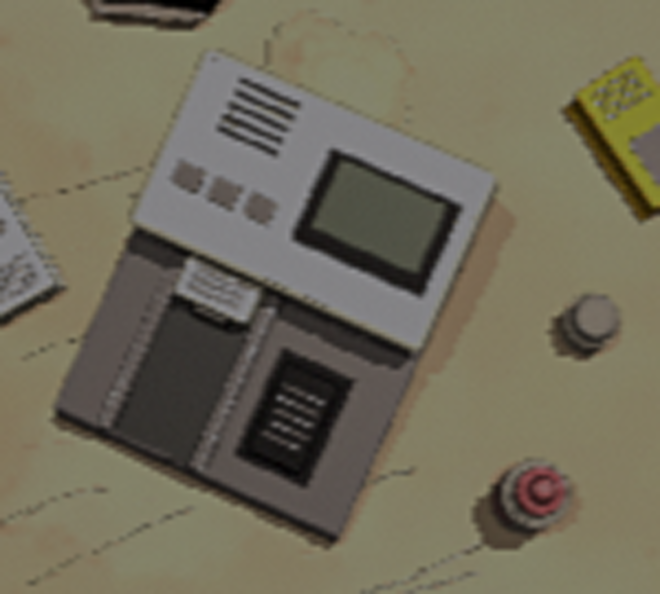

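View pics/scene0z.png

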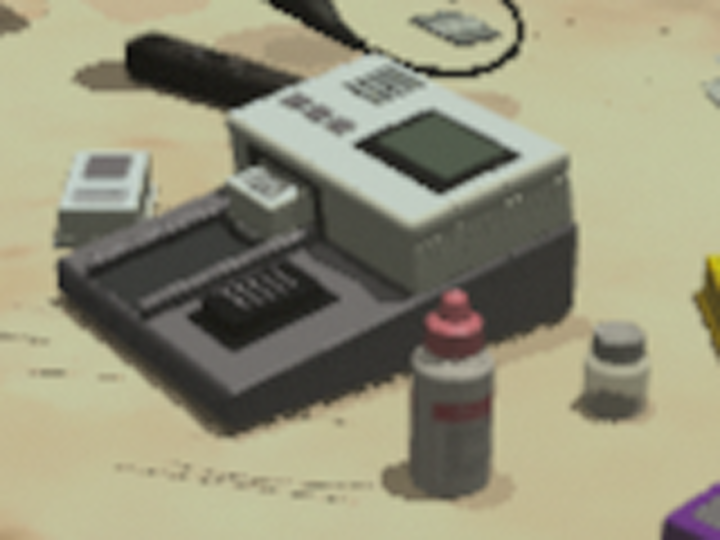

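```bash
cat > h.py <<'E'
import numpy as np, cv2
from scipy.spatial.transform import Rotation as R
from station import robot
def proj(n,P):
    c=robot.camera_params(n); f=200/np.tan(np.radians(c['vfov']/2))
    p=R.from_quat(c['rotation']).inv().apply(np.atleast_2d(P)-c['eye'])
    return np.c_[c['cx']+f*p[:,0]/-p[:,2], c['cy']+f*p[:,1]/p[:,2]]
def ray(n,uv,z):
    c=robot.camera_params(n); f=200/np.tan(np.radians(c['vfov']/2))
    uv=np.atleast_2d(uv); d=np.c_[(uv[:,0]-c['cx'])/f,-(uv[:,1]-c['cy'])/f,-np.ones(len(uv))]
    d=R.from_quat(c['rotation']).apply(d); return c['eye']+d*((z-c['eye'][2])/d[:,2])[:,None]
E
python3 - <<'E'
from h import *
t=lambda p:(np.array(p)+.5)/4.4-.5+[240,140]
s=lambda p:(np.array(p)+.5)/4.5-.5+[240,165]
H=t([(208,50),(497,180),(415,352),(133,220)])
print("hood top",ray("top",H,.085))
F=t([(57,412),(335,540)]); print("front",ray("top",F,.022))
K=t([(290,350),(352,378),(305,487),(240,457)]); print("key",ray("top",K,.036))
Hs=s([(228,115),(375,50),(570,158),(413,222)]); print("hood scene",ray("scene",Hs,.085))
for n,z in(("vial",.035),):print(n,ray("top",t([(595,310)]),z))
print("bottle",ray("top",t([(542,488)]),.082))
E
```

```text
hood top [[ 0.68043929 -0.00395814  0.085     ]
 [ 0.62274631 -0.13722716  0.085     ]
 [ 0.54271072 -0.1008404   0.085     ]
 [ 0.59992779  0.02745306  0.085     ]]
front [[ 0.51919199  0.0649553   0.022     ]
 [ 0.46151826 -0.06829177  0.022     ]]
key [[ 0.54949447 -0.04492837  0.036     ]
 [ 0.53685322 -0.07444739  0.036     ]
 [ 0.48506998 -0.05343154  0.036     ]
 [ 0.4984149  -0.02274398  0.036     ]]
hood scene [[ 0.57299564  0.00833639  0.085     ]
 [ 0.67961518 -0.00412343  0.085     ]
 [ 0.61328878 -0.14292736  0.085     ]
 [ 0.52109908 -0.11852906  0.085     ]]
vial [[ 0.57231136 -0.18964703  0.035     ]]
bottle [[ 0.48328132 -0.15846936  0.082     ]]
```

```bash
cat >> h.py <<'E'
def tri(a,b):
    A=[];B=[]
    for n,p in(("top",a),("scene",b)):
        e=robot.camera_params(n)['eye']; q=ray(n,p,0)[0]; d=(q-e)/np.linalg.norm(q-e)
        M=np.eye(3)-np.outer(d,d); A.append(M);B.append(M@e)
    x=np.linalg.lstsq(np.vstack(A),np.hstack(B),rcond=None)[0]
    return x, proj("top",x)[0]-a, proj("scene",x)[0]-b
E
python3 - <<'E'
from h import *
np.set_printoptions(precision=4,suppress=True)
t=lambda p:(np.array(p)+.5)/4.4-.5+[240,140]
s=lambda p:(np.array(p)+.5)/4.5-.5+[240,165]
for n,a,b in (("hood rl",(208,50),(375,50)),("rr",(497,180),(570,158)),("fr",(415,352),(413,222)),("fl",(133,220),(228,115)),
 ("deck fl",(57,412),(62,262)),("deck fr",(335,540),(225,393)),("vialtop",(595,310),(616,338)),("bottle",(542,488),(455,294)),
 ("rail L front",(108,425),(85,272)),("rail R front",(200,466),(145,307))):
  print(n,*tri(t(a),s(b)))
print(ray("scene",s((225,430)),0), ray("scene",s((577,318)),0))
E
```

```text
hood rl [ 0.6804 -0.0038  0.0847] [-0.0663  0.0436] [ 0.0725 -0.0094]
rr [ 0.624  -0.1378  0.0798] [ 0.0212 -0.0125] [-0.0248  0.0043]
fr [ 0.5456 -0.1029  0.071 ] [ 0.58   -0.3743] [-0.7302  0.094 ]
fl [0.6028 0.029  0.07  ] [-0.176   0.1249] [ 0.2064 -0.0177]
deck fl [0.5199 0.065  0.0183] [ 0.1701 -0.1324] [-0.221  0.01 ]
deck fr [ 0.4612 -0.0678  0.0196] [-0.2543  0.1878] [ 0.3611 -0.0325]
vialtop [ 0.5725 -0.1892  0.0295] [-0.5984  0.3453] [ 0.7644 -0.1332]
bottle [ 0.4836 -0.1589  0.08  ] [ 0.0962 -0.0606] [-0.1292  0.0179]
rail L front [0.5121 0.0421 0.0229] [-0.7956  0.6208] [ 1.0493 -0.0606]
rail R front [ 0.4942 -0.0032  0.0259] [-0.2977  0.2268] [ 0.4021 -0.0282]
[[ 0.4638 -0.0649  0.    ]] [[ 0.6293 -0.1431  0.    ]]
```

Run:
```python
import cv2
a=cv2.imread("pics/top0.png")[185:257,250:330]
cv2.imwrite("pics/top0y.png",cv2.resize(a,None,fx=8,fy=8,interpolation=cv2.INTER_CUBIC)*1)
a=cv2.imread("pics/scene0.png")[190:260,250:330]
cv2.imwrite("pics/scene0y.png",cv2.resize(a,None,fx=8,fy=8,interpolation=cv2.INTER_CUBIC))
```

```text
(no output)
```

View pics/top0y.png

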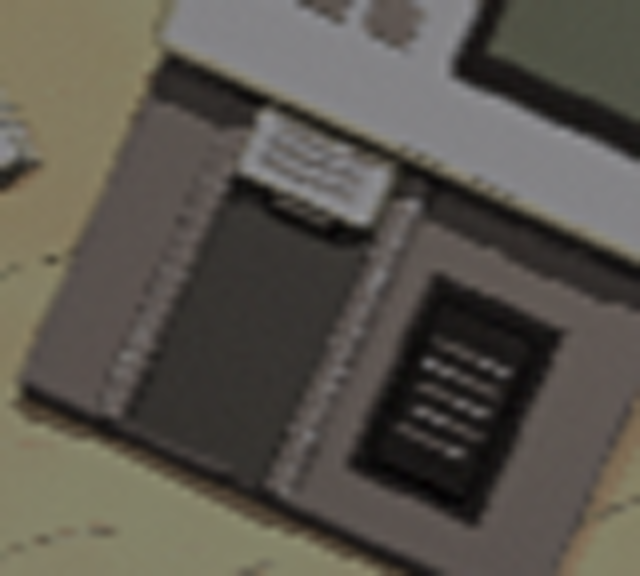

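View pics/scene0y.png

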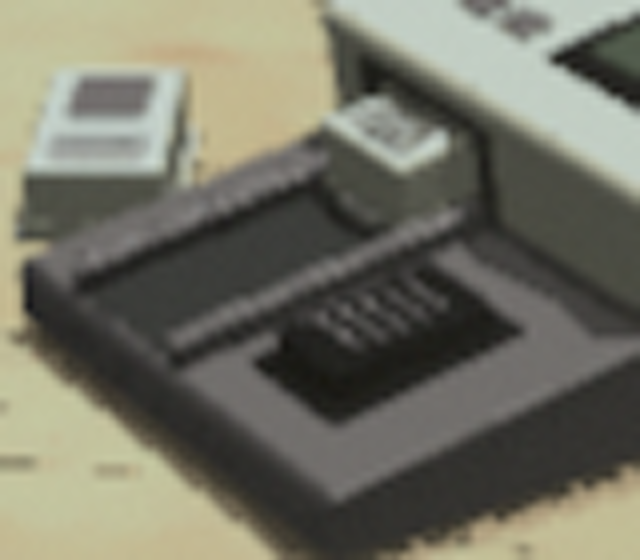

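Run:
```python
from h import *
np.set_printoptions(precision=4,suppress=True)
t=lambda p:(np.array(p)+.5)/8-.5+[250,185]
s=lambda p:(np.array(p)+.5)/8-.5+[250,190]
C=np.array([.5714,-.0361,0]); Rr=R.from_euler('z',-.406).inv()
for n,a,b in (("cart fl",(238,175),(328,128)),("fr",(380,228),(405,180)),("rib mid",(453,397),(380,310)),("deck fl",(22,385),(28,265)),("recess rear-right",(565,327),(522,328)),("recess front-right",(477,523),(337,422)),("recess front left",(352,462),(255,357)),
 ("railRfront",(285,495),(175,345)),("railLfront",(110,410),(85,270))):
  x,e,f=tri(t(a),s(b));print(n,x,e,f,"reader",1000*Rr.apply(x-C))
```

```text
cart fl [0.5728 0.009  0.0507] [ 0.2528 -0.1801] [-0.3093  0.026 ] reader [-16.4934  41.9536  50.6731]
fr [ 0.5589 -0.0263  0.0506] [-0.4662  0.3281] [ 0.583  -0.0583] reader [-15.3821   4.0141  50.5936]
rib mid [ 0.5175 -0.0464  0.0376] [-0.3265  0.2333] [ 0.4301 -0.0414] reader [-45.4713 -30.718   37.5688]
deck fl [0.5208 0.066  0.018 ] [-0.0114  0.0089] [ 0.0148 -0.0007] reader [-86.8137  73.8265  17.9938]
recess rear-right [ 0.5369 -0.0748  0.0323] [-0.4695  0.3209] [ 0.6111 -0.0707] reader [-16.4453 -49.1936  32.2636]
recess front-right [ 0.4868 -0.054   0.0235] [-0.0279  0.0203] [ 0.0382 -0.0034] reader [-70.6675 -49.9001  23.5009]
recess front left [ 0.5014 -0.0206  0.0247] [-0.2731  0.2033] [ 0.3673 -0.0294] reader [-70.3839 -13.434   24.6852]
railRfront [ 0.4923 -0.0036  0.0272] [-0.2587  0.1972] [ 0.3498 -0.0243] reader [-85.5258  -1.4267  27.1798]
railLfront [0.514  0.0419 0.0259] [ 0.0434 -0.0335] [-0.0568  0.003 ] reader [-83.5753  49.0063  25.8994]
```

```bash
cat >> h.py <<'E'
np.set_printoptions(precision=4,suppress=True)
YAW=-.406; C=np.array([.5714,-.0361,0]); Rr=R.from_euler('z',YAW)
O=C+Rr.apply([.0075,.024,.036]); Rc=Rr*R.from_euler('y',-.15)
Rt=R.from_matrix(Rc.as_matrix()@np.array([[-1,0,0],[0,1,0],[0,0,-1]]).T)
def rel(c,yaw=0):  # c = chute coords in mm of TCP; yaw = target; prints row from current pose
    s=robot.state(); P=O+Rc.apply(np.array(c)/1000); 
    r=Rt*R.from_quat(s['ee_rot']).inv()
    print("clock",s['clock'],"target",P,"row",np.r_[(P-s['tool_pos'])/.2, r.as_rotvec()/np.pi])
def now():
    s=robot.state(); print("chute mm",Rc.inv().apply(s['tool_pos']-O)*1000,"rot err",(Rt*R.from_quat(s['ee_rot']).inv()).as_rotvec(),"F chute",Rc.inv().apply(s['contact_force']),"gap",s['finger_gap'],"t",s['clock'], "Fw",s['contact_force'],"T",s['torque'])
E
python3 - <<'E'
from h import *
print(O,Rc.as_matrix())
now(); rel([-52,-28,110]); rel([-52,-28,40])
E
```

```text
[ 0.5878 -0.017   0.036 ] [[ 0.9084  0.3949 -0.1373]
 [-0.3905  0.9187  0.059 ]
 [ 0.1494  0.      0.9888]]
chute mm [-502.1622  283.1174  272.9818] rot err [-0.0596 -0.1376  0.0188] F chute [-0.2896 -0.4915  0.8806] gap 0.08550254983560579 t 0.1 Fw [-0.5781 -0.2865  0.8274] T [ 0.0277 -0.0135  0.0007]
clock 0.1 target [ 0.5144 -0.0159  0.137 ] row [ 1.5421 -2.3562 -0.4694 -0.019  -0.0438  0.006 ]
clock 0.1 target [ 0.524  -0.0201  0.0678] row [ 1.5902 -2.3768 -0.8155 -0.019  -0.0438  0.006 ]
```

```bash
python3 -m jog '[0.15,-0.2,0,0,0,0,-0.5, 0.3,-0.45,0,0,0,0,0, 0.45,-0.7,0,0,0,0,0, 0.6,-0.95,0,0,0,0,0, 0.65,-1,0,0,0,0,0, 0.65,-1,0,0,0,0,0, 0.65,-1,0,0,0,0,0, 0.65,-1,0,0,0,0,0]' 
python3 -m jog '[0.15,-0.2,0,0,0,0,0, 0.3,-0.45,0,0,0,0,0, 0.45,-0.7,0,0,0,0,0, 0.6,-0.95,0,0,0,0,0, 0.65,-1,0,0,0,0,0, 0.65,-1,0,0,0,0,0, 0.65,-1,0,0,0,0,0, 0.65,-1,0,0,0,0,0]'; python3 -c "
from h import *
now();rel([-52,-28,60])"
```

```text
clock: 1.1
tool_pos: [0.3354, 0.2561, 0.2308]
ee_rot: [0.21, 0.978, -0.001, -0.0]
contact_force: [-0.4, 0.9, 0.0]
finger_gap: 0.0427
clock: 2.1
tool_pos: [0.4649, 0.0573, 0.2309]
ee_rot: [0.209, 0.978, -0.0, -0.0]
contact_force: [-0.3, 1.0, 0.5]
finger_gap: 0.0428
chute mm [-111.4795   19.7374  213.9372] rot err [-0.0595 -0.138   0.0153] F chute [-0.5607  0.8148  0.6037] gap 0.04277469122169698 t 2.1 Fw [-0.2704  1.0032  0.5132] T [-0.0128  0.0065 -0.0672]
clock 2.1 target [ 0.5212 -0.0189  0.0876] row [ 0.2816 -0.3808 -0.7166 -0.0189 -0.0439  0.0049]
```

```bash
python3 -m jog '[0.07,-0.1,-0.15,-0.005,-0.011,0.001,0, 0.14,-0.19,-0.3,-0.01,-0.022,0.0025,0, 0.21,-0.29,-0.45,-0.015,-0.033,0.004,0, 0.28,-0.38,-0.6,-0.019,-0.044,0.005,0, 0.282,-0.381,-0.7166,-0.019,-0.044,0.005,0, 0.282,-0.381,-0.7166,-0.019,-0.044,0.005,0, 0.282,-0.381,-0.7166,-0.019,-0.044,0.005,0, 0.282,-0.381,-0.7166,-0.019,-0.044,0.005,0]'
python3 - <<'E'
from h import *
now();rel([-52,-28,20])
for n in("scene","top"): cv2.imwrite(f"pics/{n}1.png",robot.grab_frame(n)[:,:,::-1])
a=cv2.imread("pics/top1.png")[170:260,250:350]; b=cv2.imread("pics/scene1.png")[150:260,240:360]
cv2.imwrite("pics/top1z.png",cv2.resize(a,None,fx=6,fy=6,interpolation=cv2.INTER_CUBIC))
cv2.imwrite("pics/scene1z.png",cv2.resize(b,None,fx=5,fy=5,interpolation=cv2.INTER_CUBIC))
E
```

```text
clock: 3.1
tool_pos: [0.5221, -0.0186, 0.0888]
ee_rot: [0.201, 0.977, -0.015, 0.074]
contact_force: [0.1, 0.6, -0.4]
finger_gap: 0.0428
chute mm [-51.1988 -27.388   61.0881] rot err [ 0.0003  0.002  -0.001 ] F chute [-0.1989  0.6312 -0.3961] gap 0.04281115893253979 t 3.1 Fw [ 0.1229  0.6342 -0.4214] T [ 0.0627  0.0829 -0.0308]
clock 3.1 target [ 0.5267 -0.0213  0.048 ] row [ 0.0234 -0.0134 -0.2037  0.0001  0.0006 -0.0003]
```

View pics/scene1z.png

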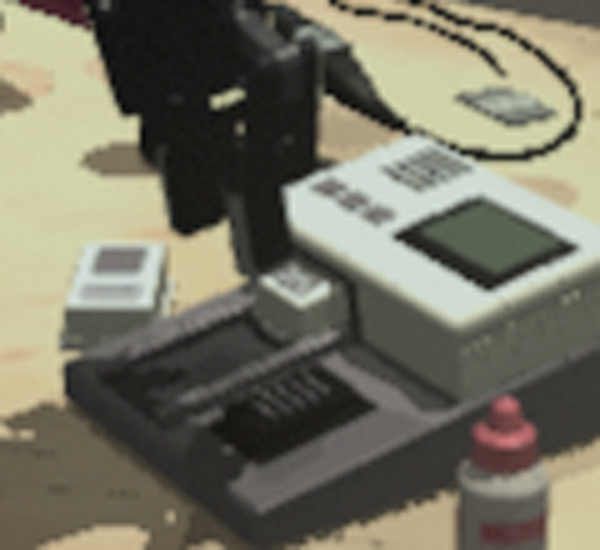

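View pics/top1z.png

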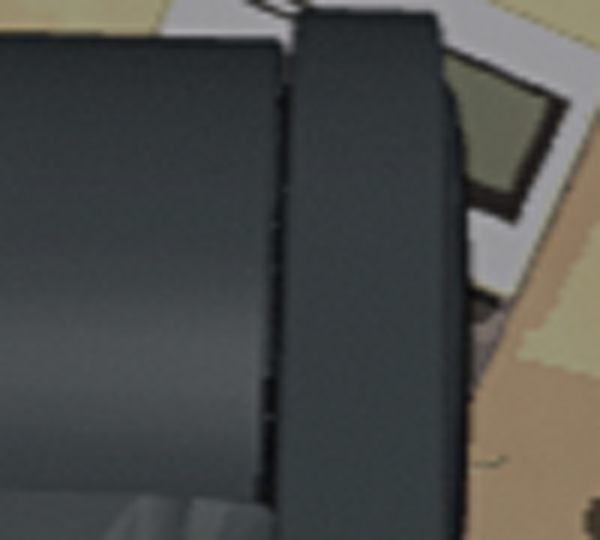

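Run:
```python
from h import *
for y in(-27.4-28.6,-27.4+28.6):
  for z in (61,67):
    for x in(-62,-51,-40):
      print(y,z,x,(proj("scene",O+Rc.apply(np.array([x,y,z])/1000))[0]-[240,150])*5+2)
```

```text
-56.0 61 -62 [250.205  287.6218]
-56.0 61 -51 [275.0312 276.8371]
-56.0 61 -40 [299.5654 266.1792]
-56.0 67 -62 [247.8611 273.5663]
-56.0 67 -51 [272.7829 262.8296]
-56.0 67 -40 [297.4106 252.2195]
1.2000000000000028 61 -62 [172.6147 236.8905]
1.2000000000000028 61 -51 [196.7345 226.8892]
1.2000000000000028 61 -40 [220.5837 217.    ]
1.2000000000000028 67 -62 [170.1351 223.3286]
1.2000000000000028 67 -51 [194.3446 213.3726]
1.2000000000000028 67 -40 [218.2816 203.5286]
```

```bash
python3 -m jog '[0.006,-0.004,-0.05,0,0,0,0, 0.012,-0.008,-0.1,0,0,0,0, 0.018,-0.012,-0.15,0,0,0,0, 0.024,-0.014,-0.205,0,0.0006,0,0, 0.024,-0.014,-0.205,0,0.0006,0,0, 0.024,-0.014,-0.205,0,0.0006,0,0, 0.024,-0.014,-0.205,0,0.0006,0,0, 0.024,-0.014,-0.205,0,0.0006,0,0]'
python3 - <<'E'
from h import *
now();rel([-52,-28,12]);rel([-52,-28,0])
for n in("scene",): cv2.imwrite(f"pics/{n}2.png",robot.grab_frame(n)[:,:,::-1])
b=cv2.imread("pics/scene2.png")[170:260,240:340]
cv2.imwrite("pics/scene2z.png",cv2.resize(b,None,fx=6,fy=6,interpolation=cv2.INTER_CUBIC))
E
```

```text
clock: 4.2
tool_pos: [0.5268, -0.0215, 0.0477]
ee_rot: [0.201, 0.977, -0.015, 0.074]
contact_force: [0.5, 0.2, 0.6]
finger_gap: 0.0429
chute mm [-51.8519 -28.1922  19.6678] rot err [ 0.0003  0.0002 -0.0008] F chute [0.4381 0.375  0.5057] gap 0.04289083312137745 t 4.2 Fw [0.4767 0.2033 0.5655] T [ 0.0729  0.1086 -0.0694]
clock 4.2 target [ 0.5278 -0.0217  0.0401] row [ 0.005  -0.0011 -0.038   0.0001  0.0001 -0.0003]
clock 4.2 target [ 0.5295 -0.0224  0.0282] row [ 0.0132 -0.0046 -0.0973  0.0001  0.0001 -0.0003]
```

View pics/scene2z.png

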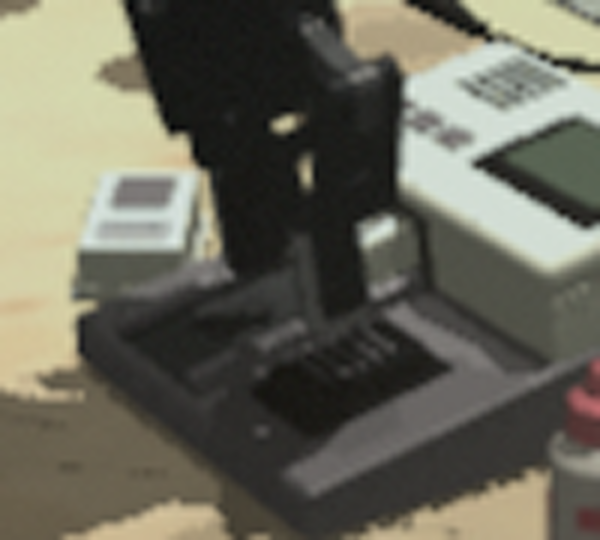

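```bash
python3 -m jog '[0.002,0,-0.015,0,0,0,0, 0.005,-0.001,-0.03,0,0,0,0, 0.006,-0.001,-0.045,0,0,0,0, 0.0075,-0.002,-0.057,0,0,0,0, 0.0075,-0.002,-0.057,0,0,0,0, 0.0075,-0.002,-0.057,0,0,0,0, 0.0075,-0.002,-0.057,0,0,0,0, 0.0075,-0.002,-0.057,0,0,0,0]'
python3 - <<'E'
from h import *
now();rel([-52,-28,5]);rel([-52,-28,0])
E
```

```text
clock: 5.25
tool_pos: [0.5283, -0.0219, 0.0363]
ee_rot: [0.201, 0.977, -0.015, 0.074]
contact_force: [-0.7, 1.2, 1.5]
finger_gap: 0.0426
chute mm [-52.0201 -27.99     8.1821] rot err [ 0.0003  0.0002 -0.0007] F chute [-0.9071  0.783   1.6545] gap 0.042630011780601496 t 5.25 Fw [-0.7419  1.1712  1.5004] T [ 0.0367  0.2447 -0.0396]
clock 5.25 target [ 0.5288 -0.0221  0.0332] row [ 0.0023 -0.001  -0.0157  0.0001  0.0001 -0.0002]
clock 5.25 target [ 0.5295 -0.0224  0.0282] row [ 0.0057 -0.0025 -0.0404  0.0001  0.0001 -0.0002]
```

```bash
python3 -m jog '[0.001,0,-0.004,0,0,0,0, 0.001,0,-0.008,0,0,0,0, 0.002,-0.001,-0.012,0,0,0,0, 0.0023,-0.001,-0.0157,0,0,0,0, 0.0023,-0.001,-0.0157,0,0,0,0, 0.0023,-0.001,-0.0157,0,0,0,0, 0.0023,-0.001,-0.0157,0,0,0,0, 0.0023,-0.001,-0.0157,0,0,0,0]'
python3 - <<'E'
from h import *
now();rel([-52,-28,3]);rel([-52,-28,0])
for n in("scene",): cv2.imwrite(f"pics/{n}3.png",robot.grab_frame(n)[:,:,::-1])
b=cv2.imread("pics/scene3.png")[170:260,240:340]
cv2.imwrite("pics/scene3z.png",cv2.resize(b,None,fx=6,fy=6,interpolation=cv2.INTER_CUBIC))
E
```

```text
clock: 6.25
tool_pos: [0.5288, -0.0221, 0.0332]
ee_rot: [0.201, 0.977, -0.015, 0.074]
contact_force: [-0.8, 0.4, 3.2]
finger_gap: 0.0428
chute mm [-51.9616 -27.9907   5.0078] rot err [ 0.0003  0.0003 -0.0007] F chute [-0.3895  0.0677  3.2875] gap 0.042840660453320925 t 6.25 Fw [-0.7784  0.4083  3.1924] T [-0.0458  0.2624 -0.0239]
clock 6.25 target [ 0.5291 -0.0223  0.0312] row [ 0.0012 -0.0006 -0.01    0.0001  0.0001 -0.0002]
clock 6.25 target [ 0.5295 -0.0224  0.0282] row [ 0.0032 -0.0014 -0.0248  0.0001  0.0001 -0.0002]
```

View pics/scene3z.png

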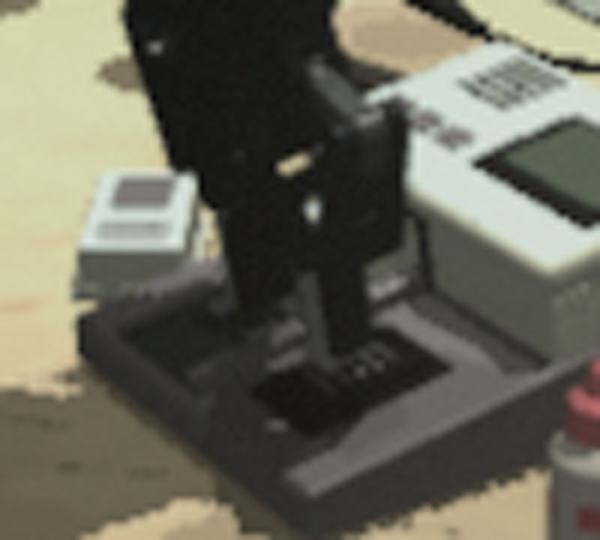

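```bash
python3 -m jog '[0.0005,0,-0.004,0,0,0,0, 0.001,0,-0.008,0,0,0,0, 0.0015,-0.0007,-0.012,0,0,0,0, 0.002,-0.001,-0.016,0,0,0,0, 0.002,-0.001,-0.016,0,0,0,0, 0.002,-0.001,-0.016,0,0,0,0, 0.002,-0.001,-0.016,0,0,0,0, 0.002,-0.001,-0.016,0,0,0,0]'
python3 - <<'E'
from h import *
now();rel([-52,-28,0])
E
```

```text
clock: 7.3
tool_pos: [0.5292, -0.0223, 0.0301]
ee_rot: [0.201, 0.977, -0.015, 0.074]
contact_force: [-2.9, 1.7, 8.3]
finger_gap: 0.0426
chute mm [-52.0141 -27.97     1.8999] rot err [ 0.0003  0.0003 -0.0008] F chute [-2.0403  0.4227  8.6945] gap 0.04260649538890918 t 7.3 Fw [-2.8801  1.6982  8.2919] T [-0.061   0.7715  0.0289]
clock 7.3 target [ 0.5295 -0.0224  0.0282] row [ 0.0013 -0.0007 -0.0094  0.0001  0.0001 -0.0003]
```

Run:
```python
from h import *
cv2.imwrite("pics/scene4.png",robot.grab_frame("scene")[:,:,::-1])
b=cv2.imread("pics/scene4.png")[170:260,240:340]
cv2.imwrite("pics/scene4z.png",cv2.resize(b,None,fx=6,fy=6,interpolation=cv2.INTER_CUBIC)); now()
```

```text
chute mm [-52.0537 -27.9713   1.8824] rot err [ 0.0002  0.0003 -0.0008] F chute [-1.8326  0.3648  9.4087] gap 0.042412945784489404 t 7.35 Fw [-2.8123  1.6061  9.0292] T [-0.0476  0.7214 -0.0062]
```

View pics/scene4z.png

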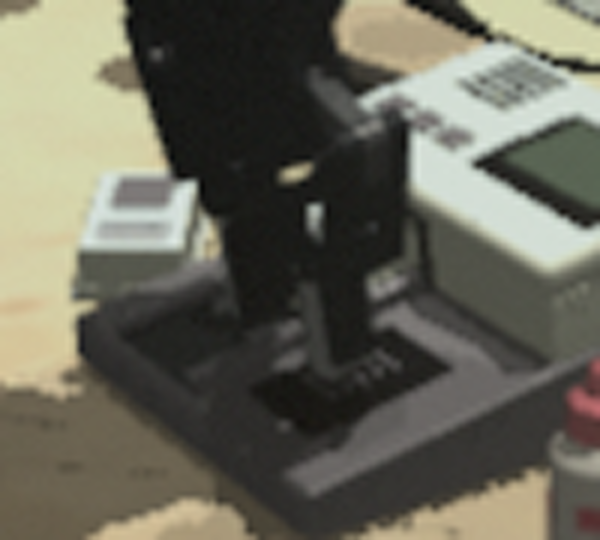

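```bash
python3 -m jog '[-0.0008,0.0003,0.006,0,0,0,0, -0.0016,0.0007,0.012,0,0,0,0, -0.0024,0.001,0.018,0,0,0,0, -0.0033,0.0014,0.024,0,0,0,0, -0.0041,0.0018,0.03,0,0,0,0, -0.005,0.0021,0.036,0,0,0,0, -0.0058,0.0025,0.042,0,0,0,0, -0.0062,0.0027,0.045,0,0,0,0]'
python3 - <<'E'
from h import *
now()
cv2.imwrite("pics/scene5.png",robot.grab_frame("scene")[:,:,::-1])
b=cv2.imread("pics/scene5.png")[170:260,240:340]
cv2.imwrite("pics/scene5z.png",cv2.resize(b,None,fx=6,fy=6,interpolation=cv2.INTER_CUBIC)); now()
E
```

```text
clock: 8.35
tool_pos: [0.5278, -0.0217, 0.039]
ee_rot: [0.201, 0.977, -0.015, 0.073]
contact_force: [-1.9, 0.5, -0.6]
finger_gap: 0.0424
chute mm [-52.2256 -28.0129  10.9584] rot err [ 0.0002 -0.     -0.0009] F chute [-2.0381 -0.2947 -0.311 ] gap 0.042449945028233405 t 8.35 Fw [-1.9251  0.5068 -0.6121] T [0.1722 0.5894 0.0612]
chute mm [-52.1541 -28.0023  11.0125] rot err [ 0.0002  0.0001 -0.0008] F chute [-2.1335 -0.2104 -1.0859] gap 0.04286388333831048 t 8.4 Fw [-1.8721  0.5757 -1.3925] T [0.1761 0.5551 0.0335]
```

View pics/scene5z.png

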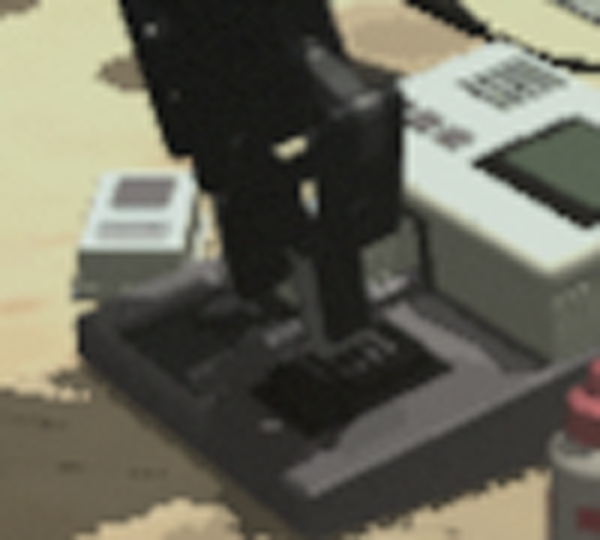

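```bash
python3 -m jog '[0,0,-0.002,0,0,0,0, 0.0005,-0.0002,-0.0035,0,0,0,0, 0.0005,-0.0002,-0.0035,0,0,0,0, 0.0005,-0.0002,-0.0035,0,0,0,0, 0.0005,-0.0002,-0.0035,0,0,0,0, 0.0005,-0.0002,-0.0035,0,0,0,0, 0.0005,-0.0002,-0.0035,0,0,0,0, 0.0005,-0.0002,-0.0035,0,0,0,0]'
python3 - <<'E'
from h import *
now()
cv2.imwrite("pics/scene6.png",robot.grab_frame("scene")[:,:,::-1])
b=cv2.imread("pics/scene6.png")[190:240,260:320]
cv2.imwrite("pics/scene6z.png",cv2.resize(b,None,fx=12,fy=12,interpolation=cv2.INTER_CUBIC)); now()
E
```

```text
clock: 9.4
tool_pos: [0.528, -0.0218, 0.0384]
ee_rot: [0.201, 0.977, -0.015, 0.073]
contact_force: [-1.3, 0.7, -0.4]
finger_gap: 0.0429
chute mm [-52.119  -27.9916  10.3197] rot err [ 0.0002  0.0001 -0.0008] F chute [-1.5354  0.1027 -0.1839] gap 0.042851785103907004 t 9.4 Fw [-1.3289  0.6831 -0.4113] T [0.2454 0.5833 0.0479]
chute mm [-52.1472 -27.9872  10.3289] rot err [ 0.0002  0.0001 -0.0009] F chute [-2.1225  0.9181 -0.1117] gap 0.042640369939684494 t 9.45 Fw [-1.5502  1.6657 -0.4277] T [0.184  0.5694 0.0533]
```

View pics/scene6z.png

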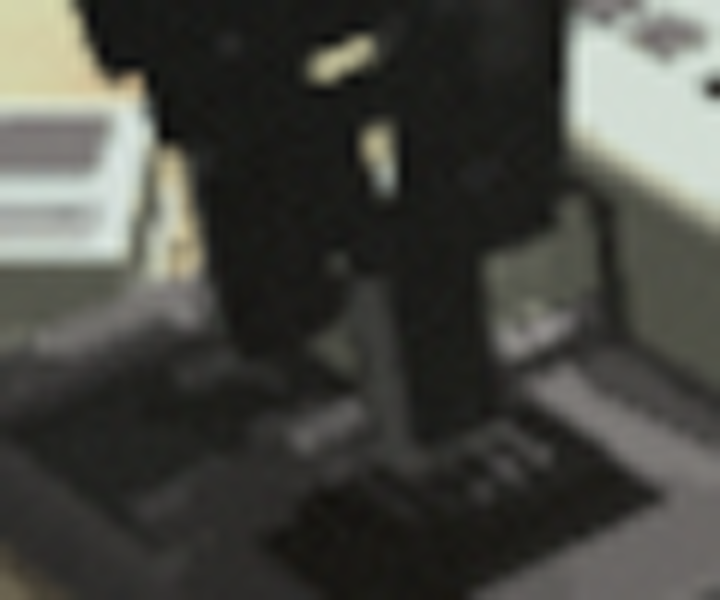

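```bash
python3 -c "
from station import robot
print(robot.finish_job())"
```

```text
the job is handed in; nothing more can be done
None
```

I ejected the cartridge and it is now caught in the chute, held by one fingertip with the key back up. I handed the job in at about 9.5 s; no verdict was reported.

**What I did:**
- I located the reader, chute and key from the two camera views and tilted the half-open gripper to match the deck.
- I stood one fingertip in the chute about 20 mm in front of the cartridge, with the other over the key.
- I pressed the key until it reached its stop, with about 9 N along the deck's normal.
- The cartridge sprang out against the chute finger with about 2 N.
- I then raised the tool 9 mm so the key came up, and lowered it 0.7 mm so the finger would not drag the cartridge upward.

**Last checks:**
- The force along the chute stayed at about -1.5 to -2.1 N, so the finger is still holding the cartridge against the plunger.
- The force along the deck's normal was about -0.1 N. The key's spring needs 2.4 N to start moving, so the key is not being pressed.
- The last picture shows the cartridge's front at the chute finger. By geometry it came out about 20 mm.

**What I could not confirm:**
- The heights I measured from the images came out 2 to 4 mm below the stated dimensions in places, so I judged height by contact force instead.
- The key travel and the cartridge's final position and flatness are inferred from force and geometry. The gripper hid much of that area from the cameras.
- I did not measure whether the spare cartridge, vial and bottle had moved. The path was planned to stay clear of them, and nothing looked out of place where they were visible.

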